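Draw out the filter tray of the workshop dust cabinet with the pull hook

TASK

Take the orange-handled pull hook from its slotted wooden rest, put its turned-up tip through the finger hole of the blue filter tray and draw the tray out until you feel it meet its stop, then keep a firm, steady pull of about 15 N on the stop for half a second, never more than 25 N. Unhook, leave the tray standing out, and hang the hook upright in the slot of its rest again. Do not touch the tray with the fingers or disturb the other things on the bench.

Things in the scene. Friction and masses are not known exactly. Their poses are not given: they have to be found in the camera images.
- cleaner: grey sheet-metal bench dust filter cabinet, 200 deep (x) x 220 wide (y) x 112 high, fixed to the bench, black grille on top. Origin on the bench under the middle of its front face; its x axis points into the cabinet (away from the tray's way out), z up.
- tray: blue-fronted filter tray, slides out level along the cabinet's -x, 4 N friction, stays put. Front panel 190 wide, 6 thick, 18 to 102 mm above the bench, before the cabinet face; 60 mm free behind it. Origin at bench level under the panel's back face, axes as the cabinet: its x there is minus the distance out (starts 0 to -10 mm). A rigid unseen stop halts it 62 to 106 mm out: varies, feel for it.
- tray_hole (a point): middle of the finger hole in the panel, on the panel's front face, 60 mm above the bench; the hole is an upright rectangle 30 wide (y) x 34 high, with a bright rim, through the 6 mm panel. Moves with the tray. Axes as the tray. A white mark 30 mm wide on the panel's top edge, and one on the front of the cabinet's roof, stand right above it.
- hook: pull hook, 0.1-0.2 kg: orange grip block 36 (x) x 24 (y) x 42 high on a black collar 44 x 36 x 6; below, an 8 mm steel rod goes 45 mm down, 40 forward (+x, the foot), 14 up (the tip; centre lines, round ends add 4). Origin mid collar underside, z up; grip block at z 6 to 48 mm, foot's centre line at z -45, tip's rear side at x 36. Hangs in the rest by its collar.
- hook_tip (a point): top end of the hook's turned-up tip, at (40, 0, -27) mm in the hook's frame. Axes as the hook.
- rest: wooden hook rest fixed to the bench: base 100 x 90 x 10, on it two upright slabs 90 long (x) x 16 thick, tops 75 mm above the bench, an 18 mm wide slot between them, open at top and ends. Origin under its middle, x along the slot, z up. The hook's collar sits on the slab tops (hook origin at z 75 mm), its rod and foot hang in the slot, foot along +x.
- bin: red plastic open bin 130 x 100 x 45, bystander. Origin under its middle.
- tape: yellow tape measure 62 x 34 x 56, bystander. Origin under its middle.
- offcut: plywood offcut 90 x 90 x 18 with a round hole, bystander. Origin under its middle.
Things that resemble listed ones, but are neither listed nor needed, are in the scene too. Of the things like the hook, leave any that is pink, purple or white; of the rest the smaller one is meant.

How it is judged:
On the way, in this order (a step that is already met when the one before it is completed fails the run):
1. the hook's tip stands behind the tray panel, through the finger hole (x of hook_tip in the frame of tray_hole between 0.007 and 0.05 m and y of hook_tip in the frame of tray_hole between -0.015 and 0.015 m and z of hook_tip in the frame of tray_hole below 0.04 m), for 0.1 s.
2. the tray, drawn out to its stop (at least 59 mm), is held there at rest with a pull of more than 10 N by the hook for 0.3 s (x of tray in the frame of cleaner below -0.059 m and linear speed of tray below 0.01 m/s and contact force between hook and tray above 10 N), for 0.3 s.
At the end, for the whole second after the job is handed in: The tray is left standing at least 56 mm out of the cabinet, at rest, and the hook hangs released and still in the slot of its rest: collar on the slab tops (within about 4 mm), within 35 mm of the rest's middle along the slot and 8 mm across it, upright within 0.12 rad (x of tray in the frame of cleaner below -0.056 m and linear speed of tray below 0.01 m/s and x of hook in the frame of rest between -0.035 and 0.035 m and y of hook in the frame of rest between -0.008 and 0.008 m and z of hook in the frame of rest between 0.071 and 0.08 m and angle between hook's own z axis and vertical below 0.12 rad and linear speed of hook below 0.02 m/s); the robot touches nothing.
It fails at once if the hook loads the tray with more than 25 N (contact force between hook and tray above 25 N).
It fails at once if the hook is driven against the cabinet with more than 25 N (contact force between hook and cleaner above 25 N).
It fails at once if the fingers touch the tray (contact force between the fingers and tray above 1 N).
It fails at once if the bin, the tape measure or the offcut is moved more than 20 mm (distance of any of bin, tape, offcut from where it was at the start of the episode above 0.02 m).
It also fails if it takes over 69 s, if anything falls off the work surface, if the arm or the gripper's body presses on something with over 40 N, if the wrist force passes 120 N, or if a joint passes its speed limit or range.

ROBOT

A 6-joint arm with a two-finger parallel gripper is mounted at the origin on the work surface. World frame = base frame: x ahead of the robot, y to its left, z up, the work surface at z = 0. Lengths are in m, angles in rad, forces in N, time in s.
With the tool pointing down it reaches from about 0.35 to 0.775 m from the base axis. Payload 7.3 kg.
Tool frame: the origin (TCP) lies at the very end of the fingers, on their centre line; the grasp point (between the pads) lies 19 mm behind it (robot.tcp_to_grasp is the z of the grasp point in the tool frame, in m); z points along the fingers, y is the line along which they close (so a half turn about z gives the same grasp; the last joint's range is limited). The gripper opens to 92 mm and grips with 3 to 60 N. Pads are 19 mm wide; open, the fingers measure 130 mm over their backs; the gripper's body (75 mm by 190 mm) begins 47 mm behind the grasp point.
Start: joints at [-1.327, 0.342, 1.524, -0, 1.275, -0.146], TCP at [0.2, -0.486, 0.205] pointing down, gripper open.
Joint ranges: [-2.53, 2.53], [-0.77, 2.02], [0.04, 2.7], [-1, 4.14], [0.28, 2.66], [-3.11, 3.11]. Speed limits (rad/s): [2.57, 2.57, 3.14, 3.14, 3.14, 3.14].

INTERFACE

Orientations are given as [roll, pitch, yaw] about the fixed x, y, z axes, in that order (R = Rz(yaw) Ry(pitch) Rx(roll)).
In Python, from cell import monitor, read_camera, get_calibration, job, robot gives the robot as it stands. The module is installed in compiled form; this text tells all that it offers.
- The arm moves only by the tool send_rows, never from a script. Its argument "targets" is a list of rows, each an object with "translation": the shift along the tool's x, y, z in cm, a list of three; "spin": the turn about the tool's z in degrees; "jaw": the opening, from 0 (shut) to 1 (fully open). A call has exactly 5 rows; each row is the pose to reach, as a shift and turn from the pose commanded when the call began, along the tool's axes at that moment; what a row does not reach only later rows make up. A row lasts 1/10 s, in which the tool goes at most 50 mm and 8.59 degrees, less where a joint would pass 70% of its speed; a pose out of reach is approached as far as the arm can. A call with a gripper value outside its range is refused whole. The fingers move at their own pace and stop on an object; "force" is the grip in N (left out, the last holds). Time passes only in rows, so rows that repeat a pose let the fingers close, or fill a call up. It gives the time, the measured TCP pose, the force, the opening and the grip force at its end, in the units of the state.
- monitor.observe(): the state, without advancing time (a new reading comes with each control period).
- read_camera(name): name is "scene" or "top" or "wrist"; returns (picture, depth): 384x512x3 uint8, red, green, blue; 384x512 float32, m along the optical axis (not along the pixel's ray), 0 where there is no reading.
- get_calibration(name): a dict with "intrinsics" (3x3 intrinsics, pixels), "origin" and "orientation" of the camera in the world; the wrist camera has in their place "hand_eye" (4x4, takes a point from camera to tool coordinates, whose origin is the TCP and whose axes are the flange's). Camera axes: x right, y up, looking along -z (the intrinsics and any distortion apply to the point x, -y, -z); pixel columns grow to the right and rows downward; lengths in m; the calibration is good to about 2 mm. The wrist camera is an equidistant fisheye: a pixel r from the principal point sees the ray r / f radians off the axis. A picture is of the moment at which its call begins: read the wrist's pose just before it. get_calibration takes no time and is no camera call.
- job.hand_in(): hands the job in; it is judged then, once.
The state is a dict: "time": time; "qpos": joint angles; "qvel": joint speeds; "joint_efforts": joint torques, N m; "tool_pos": TCP position; "tool_rot": TCP orientation; "contact_force": force on the tool from outside, world axes, zero at the start; "torque": the same for the moment, N m; "opening": finger opening in m; "grip_force": force on a finger pad.
Only numpy, scipy, OpenCV 4.12 (cv2) and the standard library are available. Lean on these libraries where they do the work, as an engineer would, in place of code of your own. Each camera call takes 0.05 s, during which the arm holds its last target. There are 200 camera calls.

## Working session

There is one attempt and no reset: what is moved stays moved. The work goes in short steps, Python scripts to look and compute and a tool call to move; the robot and the scene stay as the last step left them, time stands still between calls to the robot, and variables do not carry over. Pictures are saved under pics/ and viewed, at most 10 in all, crops included, and the job is handed in when it is done.

Besides the shell and the picture viewer there is one more tool, called after ">>>" as a command line: name --argument value ..., lists and objects as JSON in quotes. send_rows: Moves the arm, as the interface text tells. Its arguments: {"type":"object","properties":{"targets":{"type":"array"},"force":{"type":"number"}},"required":["targets"]}

```bash
mkdir -p pics; cat > h.py <<'E'
import numpy as np, cv2
from cell import monitor, read_camera, get_calibration, job, robot
from scipy.spatial.transform import Rotation as Ro
def toR(o):
    o=np.array(o)
    if o.shape==(3,3): return o
    return Ro.from_euler('xyz',o).as_matrix() if o.size==3 else Ro.from_quat(o).as_matrix()
def cloud(name,d,c):
    K=np.array(c['intrinsics']);v,u=np.mgrid[:384,:512]
    p=np.stack([(u-K[0,2])/K[0,0]*d,-(v-K[1,2])/K[1,1]*d,-d],-1)
    return p@toR(c['orientation']).T+np.array(c['origin'])
E
python3 - <<'E'
from h import *
s=monitor.observe();print(s)
for n in('scene','top','wrist'):
    c=get_calibration(n);print(n,c)
    im,d=read_camera(n);np.savez(f'{n}0.npz',im=im,d=d)
    cv2.imwrite(f'pics/{n}0.png',im[...,::-1])
E
ls
```

```text
{'time': 0.0, 'qpos': array([-1.32700093e+00,  3.42722453e-01,  1.52501741e+00,  8.24966424e-06,
        1.27543467e+00, -1.46025383e-01]), 'qvel': array([-0.00016056, -0.00104817,  0.00150659,  0.00054509,  0.00037872,
       -0.00022687]), 'joint_efforts': array([ 1.71537460e-03, -4.31239343e+01, -2.44223446e+01,  7.21461629e-02,
        5.58827771e-02, -1.23492800e-04]), 'tool_pos': array([ 0.19941214, -0.48516429,  0.20414501]), 'tool_rot': array([-3.14002876e+00, -2.37978922e-04,  3.89818189e-01]), 'contact_force': array([-0.15090604, -0.02684903, -0.11826148]), 'torque': array([ 0.01034488,  0.00145301, -0.04256951]), 'grip_force': 0.0, 'opening': 0.09169808386522907}
scene {'intrinsics': array([[473.73207104,   0.        , 257.30238389],
       [  0.        , 473.73207104, 201.47926731],
       [  0.        ,   0.        ,   1.        ]]), 'origin': array([ 1.32068508, -0.95485638,  0.87766478]), 'orientation': array([0.9977875 , 0.01478033, 0.74971046])}
top {'intrinsics': array([[495.63889347,   0.        , 247.2411007 ],
       [  0.        , 495.63889347, 191.08213982],
       [  0.        ,   0.        ,   1.        ]]), 'origin': array([ 0.34550583, -0.08907876,  1.63451189]), 'orientation': array([ 0.07965735,  0.00866037, -1.56925859])}
wrist {'intrinsics': array([[297.31863964,   0.        , 255.03857565],
       [  0.        , 297.31863964, 192.20253558],
       [  0.        ,   0.        ,   1.        ]]), 'hand_eye': array([[ 1.15571967e-03,  9.52575026e-01,  3.04301634e-01,
         8.19624462e-02],
       [ 9.99999118e-01, -9.01971686e-04, -9.74437583e-04,
        -7.66278198e-04],
       [-6.53753447e-04,  3.04302492e-01, -9.52575228e-01,
        -1.79588832e-01],
       [ 0.00000000e+00,  0.00000000e+00,  0.00000000e+00,
         1.00000000e+00]])}
h.py
pics
scene0.npz
top0.npz
wrist0.npz
```

View pics/scene0.png

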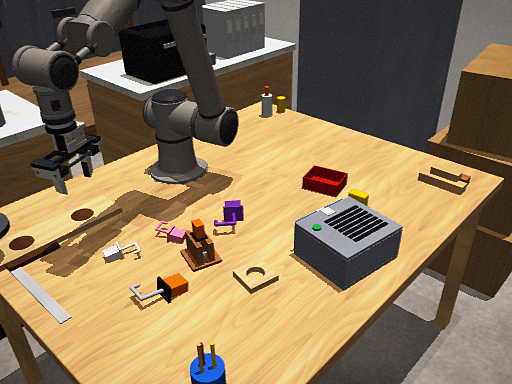

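View pics/top0.png

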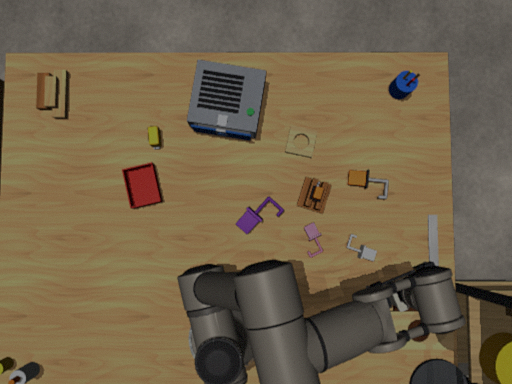

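Candidates: the orange hook in the rest (scene (200,235), top (318,192)), a larger orange hook lying on the bench (scene (172,288), top (365,180)), and the purple (top (255,215)), pink (313,235) and white (362,250) ones. I choose the smaller orange one, which stands in the rest. Next comes a close crop to check it, with measurements.

```bash
python3 - <<'E'
from h import *
S=np.load('scene0.npz');T=np.load('top0.npz')
a=cv2.resize(S['im'][205:305,120:280],(800,500),interpolation=3)[:, :400+100]
a=cv2.resize(S['im'][210:275,165:230],(390,390),interpolation=3)
b=cv2.resize(T['im'][168:218,290:340],(390,390),interpolation=3)
cv2.imwrite('pics/crop.png',np.hstack([a,b])[...,::-1])
for n,Z,boxes in(('top',T,dict(hook=(170,215,295,335),big=(165,195,340,372),cab=(50,150,180,275))),('scene',S,dict(hook=(215,275,175,225),cab=(190,290,285,410)))):
    c=get_calibration(n);P=cloud(n,Z['d'],c)
    hsv=cv2.cvtColor(Z['im'],cv2.COLOR_RGB2HSV)
    for k,(r0,r1,c0,c1) in boxes.items():
        m=np.zeros((384,512),bool);m[r0:r1,c0:c1]=1
        h=hsv[...,0];s=hsv[...,1];v=hsv[...,2]
        if k!='cab': masks=dict(orange=m&(h<16)&(s>200)&(v>110), high=m&(P[...,2]>.085),slab=m&(P[...,2]>.068)&(P[...,2]<.079))
        else: masks=dict(blue=m&(h>100)&(h<125)&(s>150),roof=m&(P[...,2]>.106)&(P[...,2]<.125),white=m&(s<45)&(v>150)&(P[...,2]>.09),green=m&(h>55)&(h<85)&(s>150))
        for q,M in masks.items():
            p=P[M&(Z['d']>0)]
            if len(p)<4: print(n,k,q,len(p));continue
            rc=cv2.minAreaRect((p[:,:2]*1000).astype(np.float32))
            ys,xs=np.nonzero(M)
            print(n,k,q,len(p),'px',xs.mean().round(1),ys.mean().round(1),'med',np.median(p,0).round(4),'zpct',np.percentile(p[:,2],[5,50,95]).round(4),'rect',np.round(rc[0],1),np.round(rc[1],1),round(rc[2],1))
E
```

```text
top hook orange 1
top hook high 130 px 316.4 193.5 med [ 0.4604 -0.2888  0.1232] zpct [0.0858 0.1232 0.1295] rect [ 459.3 -290.9] [40.1 41.2] 63.4
top hook slab 165 px 316.3 194.3 med [ 0.4578 -0.2946  0.0749] zpct [0.0695 0.0749 0.0784] rect [ 461.8 -293.7] [50.4 89.9] 72.0
top big orange 4 px 348.8 178.8 med [ 0.5161 -0.4056  0.034 ] zpct [0.0269 0.034  0.0384] rect [ 516.3 -404.1] [40.5  5.1] 0.1
top big high 0
top big slab 0
top cab blue 238 px 220.8 132.0 med [0.6581 0.0072 0.0913] zpct [0.047  0.0913 0.1065] rect [659.3  13. ] [197.3  24. ] 75.0
top cab roof 4352 px 226.4 96.0 med [ 0.765  -0.0092  0.1137] zpct [0.1081 0.1137 0.1199] rect [760.7  -8.7] [220.7 216.3] 80.6
top cab white 0
top cab green 34 px 249.9 111.4 med [ 0.7152 -0.084   0.1187] zpct [0.114  0.1187 0.1245] rect [715.7 -83.9] [17.  18.6] 0.4
scene hook orange 56 px 195.9 227.3 med [ 0.4658 -0.2945  0.1228] zpct [0.0337 0.1228 0.1259] rect [ 476.  -346.8] [ 38.9 134.1] 9.0
scene hook high 197 px 198.1 229.0 med [ 0.476  -0.3006  0.1139] zpct [0.0875 0.1139 0.1249] rect [ 465.7 -295.2] [25.8 42. ] 73.8
scene hook slab 186 px 198.6 240.1 med [ 0.4841 -0.3078  0.0751] zpct [0.0688 0.0751 0.0783] rect [ 467.3 -296. ] [50.8 94. ] 72.4
scene cab blue 48 px 332.1 219.4 med [ 6.709e-01 -1.000e-04  1.047e-01] zpct [0.031  0.1047 0.1166] rect [744.1 -20. ] [200.4 181.1] 79.5
scene cab roof 3559 px 348.2 226.7 med [ 0.7786 -0.023   0.113 ] zpct [0.1094 0.113  0.1163] rect [767.6  -9.9] [225.9 211.3] 80.2
scene cab white 2134 px 345.4 227.4 med [ 0.7737 -0.0469  0.1126] zpct [0.1099 0.1126 0.1151] rect [761.3  -8.1] [223.  216.2] 80.2
scene cab green 59 px 323.9 226.0 med [ 0.7197 -0.0848  0.1175] zpct [0.1132 0.1175 0.12  ] rect [765.1 -26.7] [159.8  99.4] 80.8
```

View pics/crop.png

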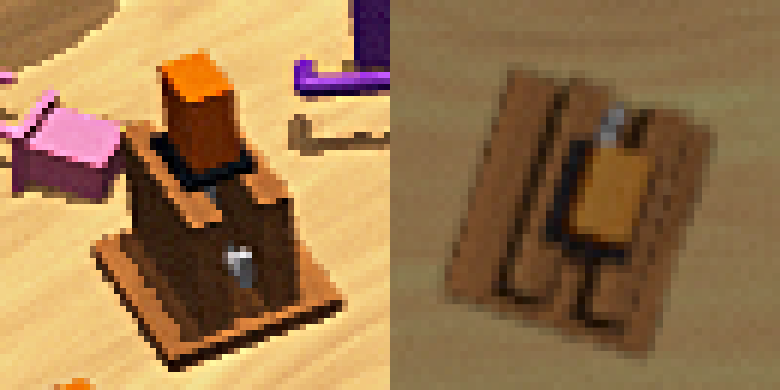

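The crop shows the small orange hook upright on its black collar in the rest. Its steel foot points out of the slot's +x end: scene crop (240,260), top crop (612,120). That makes slot yaw about -18° and rest middle about (0.464, -0.295), with slab tops measured at 0.075 in both views. The cabinet has yaw about -10° and its front middle is near (0.66, 0.009). The next step is to go above the hook for a close wrist look.

>>> send_rows --targets '[{"translation":[3.2,-0.8,0],"spin":-5,"jaw":1},{"translation":[6.4,-1.6,0],"spin":-10,"jaw":1},{"translation":[9.5,-2.3,0],"spin":-15,"jaw":1},{"translation":[12.7,-3.1,0],"spin":-20,"jaw":1},{"translation":[15.8,-3.8,0],"spin":-25,"jaw":1}]'

```text
time: 0.65
tool_pos: [0.3321, -0.3893, 0.2046]
tool_rot: [-3.141, -0.0, 0.83]
contact_force: [0.4, -0.7, 0.3]
opening: 0.0919
grip_force: 0.0
```

>>> send_rows --targets '[{"translation":[4,0.8,0],"spin":-6,"jaw":1},{"translation":[8,1.6,0],"spin":-12,"jaw":1},{"translation":[12,2.4,0],"spin":-18,"jaw":1},{"translation":[16,3.2,0],"spin":-24.6,"jaw":1},{"translation":[16,3.2,0],"spin":-24.6,"jaw":1}]'

```text
time: 1.15
tool_pos: [0.4662, -0.2913, 0.2044]
tool_rot: [3.141, -0.001, 1.263]
contact_force: [0.2, -0.4, 1.0]
opening: 0.0919
grip_force: 0.0
```

```bash
cat >> h.py <<'E'
def wcloud(d,s):
    c=get_calibration('wrist');K=np.array(c['intrinsics']);H=np.array(c['hand_eye'])
    v,u=np.mgrid[:384,:512];x=(u-K[0,2])/K[0,0];y=(v-K[1,2])/K[1,1];r=np.hypot(x,y)+1e-9
    k=np.tan(r)/r
    p=np.stack([x*k*d,-y*k*d,-d],-1)
    p=p@H[:3,:3].T+H[:3,3]
    return p@toR(s['tool_rot']).T+np.array(s['tool_pos'])
def wlook(tag):
    s=monitor.observe();im,d=read_camera('wrist')
    cv2.imwrite(f'pics/{tag}.png',im[...,::-1]);np.savez(tag+'.npz',im=im,d=d,P=wcloud(d,s))
    return s,im,d,wcloud(d,s)
E
python3 - <<'E'
from h import *
s,im,d,P=wlook('w1')
print(s['time'],s['tool_pos'],s['tool_rot'],s['contact_force'])
m0=(np.hypot(P[...,0]-.464,P[...,1]+.295)<.07)&(d>0)
for nm,a,b in(('slab',.071,.079),('top',.112,.14),('base',.005,.014)):
    m=m0&(P[...,2]>a)&(P[...,2]<b);p=P[m]
    rc=cv2.minAreaRect((p[:,:2]*1000).astype(np.float32));print(nm,len(p),np.median(p[:,2]),rc)
E
```

```text
1.15 [ 0.46616528 -0.29133421  0.20437705] [ 3.14124186e+00 -1.41392967e-03  1.26299573e+00] [ 0.19728402 -0.36051459  1.01066717]
slab 1540 0.07479018330561835 ((463.1474609375, -292.0516357421875), (49.93327713012695, 89.79573822021484), 72.178955078125)
top 1026 0.1226728653023886 ((462.7179870605469, -291.3458251953125), (23.718570709228516, 36.114845275878906), 72.25750732421875)
base 1368 0.00965007214263569 ((466.9405822753906, -280.475341796875), (64.6649169921875, 99.95284271240234), 72.1104507446289)
```

View pics/w1.png

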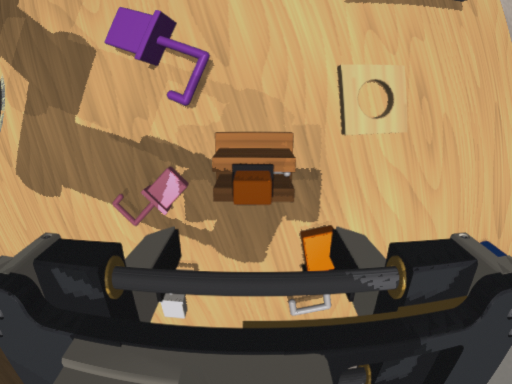

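The wrist view shows the hook block at (252,187) and slabs at (252,160); the block measures 36.1 x 23.7 and the slabs 49.9 x 89.8, so sizes match. Heights are 0.1227 and 0.0748, also as expected. The foot tip is on the right at (285,175), toward +x. I'm descending part way and checking the settled pose.

>>> send_rows --targets '[{"translation":[0,0,2],"spin":0,"jaw":1},{"translation":[0,0,4],"spin":0,"jaw":1},{"translation":[0,0,6],"spin":0,"jaw":1},{"translation":[0,0,6],"spin":0,"jaw":1},{"translation":[0,0,6],"spin":0,"jaw":1}]'

```text
time: 1.7
tool_pos: [0.4625, -0.2952, 0.1451]
tool_rot: [-3.141, 0.0, 1.254]
contact_force: [0.0, -0.7, 0.3]
opening: 0.0919
grip_force: 0.0
```

```bash
python3 - <<'E'
from h import *
s,im,d,P=wlook('w2')
print(s['time'],s['tool_pos'],s['tool_rot'],s['contact_force'])
s=monitor.observe();print(s['tool_pos'])
m0=(np.hypot(P[...,0]-.464,P[...,1]+.295)<.07)&(d>0)
for nm,a,b in(('slab',.071,.079),('top',.112,.14)):
    m=m0&(P[...,2]>a)&(P[...,2]<b);p=P[m]
    rc=cv2.minAreaRect((p[:,:2]*1000).astype(np.float32));print(nm,len(p),np.median(p[:,2]),rc)
E
```

```text
1.7 [ 0.46252643 -0.29522515  0.14510356] [-3.14110950e+00  1.17520043e-04  1.25365056e+00] [ 0.02616278 -0.67461511  0.33773809]
[ 0.46305387 -0.29539244  0.14574342]
slab 2329 0.07480002733903873 ((463.2154541015625, -292.29443359375), (50.716278076171875, 90.34214782714844), 72.0472183227539)
top 1618 0.1226348120398178 ((462.379150390625, -291.0504455566406), (23.767343521118164, 35.353240966796875), 71.9645767211914)
```

>>> send_rows --targets '[{"translation":[0.35,-0.2,1.5],"spin":0,"jaw":1},{"translation":[0.35,-0.2,3],"spin":0,"jaw":1},{"translation":[0.35,-0.2,4.5],"spin":0,"jaw":1},{"translation":[0.35,-0.2,5],"spin":0,"jaw":1},{"translation":[0.35,-0.2,5],"spin":0,"jaw":1}]'

```text
time: 2.25
tool_pos: [0.4624, -0.2908, 0.0952]
tool_rot: [3.141, 0.0, 1.255]
contact_force: [0.3, 0.1, -0.1]
opening: 0.0918
grip_force: 0.0
```

>>> send_rows --targets '[{"translation":[0,0,0],"spin":0,"jaw":0.5},{"translation":[0,0,0],"spin":0,"jaw":0.3},{"translation":[0,0,0],"spin":0,"jaw":0.2},{"translation":[0,0,0],"spin":0,"jaw":0.2},{"translation":[0,0,0],"spin":0,"jaw":0.2}]' --force 60

```text
time: 2.75
tool_pos: [0.4625, -0.2906, 0.095]
tool_rot: [3.141, 0.0, 1.256]
contact_force: [-1.0, -1.1, -0.3]
opening: 0.0568
grip_force: 0.0
```

>>> send_rows --targets '[{"translation":[0,0,0],"spin":0,"jaw":0.2},{"translation":[0,0,0],"spin":0,"jaw":0.2},{"translation":[0,0,0],"spin":0,"jaw":0.2},{"translation":[0,0,0],"spin":0,"jaw":0.2},{"translation":[0,0,0],"spin":0,"jaw":0.2}]' --force 60

```text
time: 3.25
tool_pos: [0.4626, -0.2907, 0.0949]
tool_rot: [3.141, 0.0, 1.255]
contact_force: [1.4, -0.5, 0.6]
opening: 0.0352
grip_force: 60.0
```

>>> send_rows --targets '[{"translation":[0,0,-1],"spin":0,"jaw":0.2},{"translation":[0,0,-3],"spin":0,"jaw":0.2},{"translation":[0,0,-5],"spin":0,"jaw":0.2},{"translation":[0,0,-7],"spin":0,"jaw":0.2},{"translation":[0,0,-8],"spin":0,"jaw":0.2}]'

```text
time: 3.75
tool_pos: [0.4627, -0.2909, 0.1769]
tool_rot: [3.14, 0.001, 1.255]
contact_force: [-0.2, -0.1, -2.6]
opening: 0.0353
grip_force: 60.0
```

>>> send_rows --targets '[{"translation":[2,0,0],"spin":-1,"jaw":0.2},{"translation":[5.5,-0.2,0],"spin":-2,"jaw":0.2},{"translation":[9,-0.3,0],"spin":-4,"jaw":0.2},{"translation":[12.5,-0.4,0],"spin":-6,"jaw":0.2},{"translation":[16,-0.5,0],"spin":-8,"jaw":0.2}]'

```text
time: 4.25
tool_pos: [0.507, -0.1355, 0.1746]
tool_rot: [-3.141, -0.0, 1.396]
contact_force: [0.7, 0.3, -1.7]
opening: 0.0345
grip_force: 60.0
```

>>> send_rows --targets '[{"translation":[4,0.5,0],"spin":0,"jaw":0.2},{"translation":[8,1,0],"spin":0,"jaw":0.2},{"translation":[12,1.5,0],"spin":0,"jaw":0.2},{"translation":[15,1.8,0],"spin":0,"jaw":0.2},{"translation":[17,2,0],"spin":0,"jaw":0.2}]'

```text
time: 4.75
tool_pos: [0.5565, 0.0294, 0.1745]
tool_rot: [-3.14, -0.0, 1.397]
contact_force: [0.4, -0.4, -2.2]
opening: 0.0349
grip_force: 60.0
```

>>> send_rows --targets '[{"translation":[0,0,0],"spin":0,"jaw":0.2},{"translation":[0,0,0],"spin":0,"jaw":0.2},{"translation":[0,0,0],"spin":0,"jaw":0.2},{"translation":[0,0,0],"spin":0,"jaw":0.2},{"translation":[0,0,0],"spin":0,"jaw":0.2}]'

```text
time: 5.25
tool_pos: [0.5565, 0.0261, 0.1749]
tool_rot: [-3.142, 0.0, 1.394]
contact_force: [-0.3, -0.1, -1.7]
opening: 0.0349
grip_force: 60.0
```

```bash
python3 - <<'E'
from h import *
s,im,d,P=wlook('w3')
print(s['time'],s['tool_pos'],s['tool_rot'],s['contact_force'],s['opening'],s['grip_force'])
for n in('top','scene'):
    im,d=read_camera(n);np.savez(n+'1.npz',im=im,d=d);cv2.imwrite(f'pics/{n}1.png',im[...,::-1])
a=cv2.imread('pics/w3.png');b=cv2.imread('pics/scene1.png')[150:300,220:420]
cv2.imwrite('pics/v4.png',np.vstack([cv2.resize(a,(450,338)),cv2.resize(b,(450,262))[:, :]]))
E
```

```text
5.25 [0.55653656 0.02613734 0.17486563] [-3.14158111e+00  1.98123082e-04  1.39381708e+00] [-0.32256523 -0.14772218 -1.72731667] 0.03489606202698257 59.98618304729462
```

View pics/v4.png

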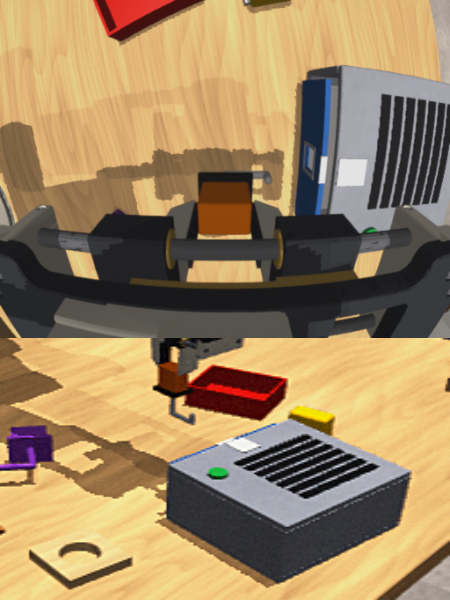

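The hook is held straight. In the wrist view (v4 scale) the hook tip is at (266,176), the panel hole at (309,157), the panel's white mark at (322,170) and the roof mark at (352,172). Next I measure these.

```bash
python3 - <<'E'
from h import *
Z=np.load('w3.npz');im,d,P=Z['im'],Z['d'],Z['P']
hsv=cv2.cvtColor(im,cv2.COLOR_RGB2HSV);h,s,v=[hsv[...,i].astype(int) for i in range(3)]
v0,u0=np.mgrid[:384,:512]
x,y,z=P[...,0],P[...,1],P[...,2]
ok=(d>0)&(u0>330)&(x>.6)
roof=ok&(abs(z-.112)<.004)&(s<60);p=P[roof];print('roof',len(p),np.median(z[roof]))
blue=ok&(h>100)&(h<125)&(s>120)&(z>.01)
print('blue z hist',np.histogram(z[blue],bins=np.arange(0,.13,.01)))
# front face: normals by region
f=blue&(z>.025)&(z<.095);q=P[f]
A=np.c_[q[:,1],q[:,2],np.ones(len(q))]
w=np.ones(len(q),bool)
for _ in range(6):
    k,*_r=np.linalg.lstsq(A[w],q[w,0],rcond=None);r=q[:,0]-A@k;w=abs(r)<.003
print('front: x=%.4f*y+%.4f*z+%.4f'%tuple(k),w.sum(),r[w].std(),'yaw deg',np.degrees(np.arctan(-k[0])))
yaw=-np.arctan(k[0]);ex=np.array([np.cos(yaw),np.sin(yaw)]);ey=np.array([-ex[1],ex[0]])
X=P[...,:2]@ex;Y=P[...,:2]@ey
print('front face X',np.percentile(X[f],[5,25,50,75,95]),'panel Y range',np.percentile(Y[f],[.5,99.5]))
top=blue&(z>.099);print('top edge',top.sum(),np.median(z[top]),'X',np.percentile(X[top],[2,50,98]),'Y',np.percentile(Y[top],[.5,99.5]))
print('roof X',np.percentile(X[roof],[.3,99.7]),'Y',np.percentile(Y[roof],[.3,99.7]))
wh=ok&(s<50)&(v>150)
n,l,st,c=cv2.connectedComponentsWithStats(wh.astype(np.uint8))
for i in range(1,n):
    if st[i,4]>15:
        m=l==i;print('white',st[i],'X',np.percentile(X[m],[2,50,98]).round(4),'Y',np.percentile(Y[m],[2,50,98]).round(4),'z',np.percentile(z[m],[2,50,98]).round(4))
# hook
hk=(d>0)&(x>.52)&(x<.64)&(abs(y-.026)<.05)&(u0>285)&(u0<320)&(v0>185)&(v0<215)&(z>.08)&(s<60)
print('tip',hk.sum(),'X',np.percentile(X[hk],[2,50,98]),'Y',np.percentile(Y[hk],[2,50,98]),'z',np.percentile(z[hk],[2,50,98]))
og=(d>0)&(h<16)&(s>150)&(z>.1)&(abs(x-.556)<.06)
print('grip',og.sum(),'X',np.percentile(X[og],[2,98]),'Y',np.percentile(Y[og],[2,98]),'z',np.percentile(z[og],[2,98]))
st=monitor.observe();t=st['tool_pos'];print('tool XY',t[:2]@ex,t[:2]@ey,'yaw',yaw, st['tool_rot'][2]-np.pi/2)
E
```

```text
roof 21463 0.11222205676029277
blue z hist (array([  0,   0, 262, 348, 411, 351, 373, 367, 501, 519, 764,   0]), array([0.  , 0.01, 0.02, 0.03, 0.04, 0.05, 0.06, 0.07, 0.08, 0.09, 0.1 ,
       0.11, 0.12]))
front: x=0.1636*y+-0.0016*z+0.6551 2778 0.00047402243154529646 yaw deg -9.289467383842865
front face X [0.64572485 0.64606893 0.64635331 0.64662993 0.64710314] panel Y range [0.03144442 0.20954147]
top edge 812 0.10165381648279175 X [0.64579084 0.64859799 0.65202089] Y [0.06342747 0.21047186]
roof X [0.659264   0.85388418] Y [0.03879668 0.22518598]
white [  376     0   136   264 13948] X [0.6624 0.7052 1.7852] Y [0.0438 0.1604 0.7329] z [-0.7531  0.1116  0.1134]
white [363 177  10  32 237] X [0.6453 0.6489 0.6868] Y [0.0802 0.115  0.1305] z [0.0234 0.1031 0.1046]
tip 214 X [0.56571788 0.58137615 0.58766649] Y [0.11218498 0.11644856 0.13152167] z [0.1116646  0.11618652 0.16151623]
grip 3537 X [0.52721397 0.56138614] Y [0.10476328 0.12736146] z [0.163907   0.20421188]
tool XY 0.5450217046595552 0.11608569350710957 yaw -0.16213179160468189 -0.17636259802415877
```

>>> send_rows --targets '[{"translation":[0,0,1.5],"spin":-0.7,"jaw":0.2},{"translation":[0,0,3.5],"spin":-0.7,"jaw":0.2},{"translation":[0,1,5.6],"spin":-0.7,"jaw":0.2},{"translation":[0,2.5,5.6],"spin":-0.7,"jaw":0.2},{"translation":[0,4,5.6],"spin":-0.7,"jaw":0.2}]'

```text
time: 5.9
tool_pos: [0.596, 0.0198, 0.118]
tool_rot: [-3.14, 0.0, 1.407]
contact_force: [0.6, -0.2, -2.1]
opening: 0.0351
grip_force: 60.0
```

>>> send_rows --targets '[{"translation":[0,0,0],"spin":0,"jaw":0.2},{"translation":[0,0,0],"spin":0,"jaw":0.2},{"translation":[0,0,0],"spin":0,"jaw":0.2},{"translation":[0,0,0],"spin":0,"jaw":0.2},{"translation":[0,0,0],"spin":0,"jaw":0.2}]'

```text
time: 6.4
tool_pos: [0.5957, 0.0201, 0.1191]
tool_rot: [3.141, 0.0, 1.407]
contact_force: [-0.0, -0.4, -1.7]
opening: 0.0345
grip_force: 60.0
```

```bash
python3 - <<'E'
from h import *
s_,im,d,P=wlook('w5')
print(s_['time'],s_['tool_pos'],s_['tool_rot'],s_['contact_force'])
yaw=-.1621;ex=np.array([np.cos(yaw),np.sin(yaw)]);ey=np.array([-ex[1],ex[0]])
X=P[...,:2]@ex;Y=P[...,:2]@ey;z=P[...,2]
t=s_['tool_pos'];print('tool XY',t[:2]@ex,t[:2]@ey,'hook yaw',s_['tool_rot'][2]-np.pi/2)
hsv=cv2.cvtColor(im,cv2.COLOR_RGB2HSV);h,s,v=[hsv[...,i].astype(int) for i in range(3)]
for nm in('w3','w5'):
    Z=np.load(nm+'.npz');im2,P2,d2=Z['im'],Z['P'],Z['d'];X2=P2[...,:2]@ex;Y2=P2[...,:2]@ey;z2=P2[...,2]
    hs=cv2.cvtColor(im2,cv2.COLOR_RGB2HSV).astype(int)
    fr=(d2>0)&(abs(X2-.6464)<.0035)&(z2>.02)&(z2<.098);rim=fr&((hs[...,1]<120)|(hs[...,0]<90))&(abs(Y2-.115)<.04)
    b=fr&~rim
    print(nm,'rim',rim.sum(),'Y',np.percentile(Y2[rim],[2,50,98]),'z',np.percentile(z2[rim],[2,50,98]),'front X',np.median(X2[fr]))
    tp=(d2>0)&(abs(z2-.102)<.002)&(X2>.643)&(X2<.654)
    w=tp&(hs[...,1]<70)&(hs[...,2]>140)
    print('panelmark',w.sum(),'Y',np.percentile(Y2[w],[2,98]) if w.sum() else 0)
g=(d>0)&(abs(X-(t[:2]@ex+.04))<.02)&(abs(Y-.116)<.02)&(z>.03)&(z<.085)&(s<80)
print('tip',g.sum(),'X',np.percentile(X[g],[2,50,98]),'Y',np.percentile(Y[g],[2,50,98]),'z',np.percentile(z[g],[2,50,98]))
cv2.imwrite('pics/v6.png',cv2.resize(im[120:260,220:440],(770,490),interpolation=3)[...,::-1])
E
```

```text
6.4 [0.59570814 0.02013858 0.11906221] [3.14146859e+00 1.10158402e-04 1.40747055e+00] [-0.04899033 -0.39205848 -1.68457059]
tool XY 0.5846485371924351 0.1160165289720532 hook yaw -0.1633257750782513
w3 rim 414 Y [0.08669037 0.11468436 0.14665562] z [0.02033621 0.06065249 0.09709834] front X 0.6463177438215827
panelmark 198 Y [0.10112113 0.13133521]
w5 rim 506 Y [0.08809931 0.11642206 0.14124147] z [0.02049131 0.05984737 0.09672818] front X 0.6462865844959315
panelmark 20 Y [0.10842736 0.15649485]
tip 221 X [0.60708566 0.62122626 0.62746563] Y [0.11294415 0.11722333 0.11915319] z [0.05421966 0.05912129 0.07325841]
```

View pics/v6.png

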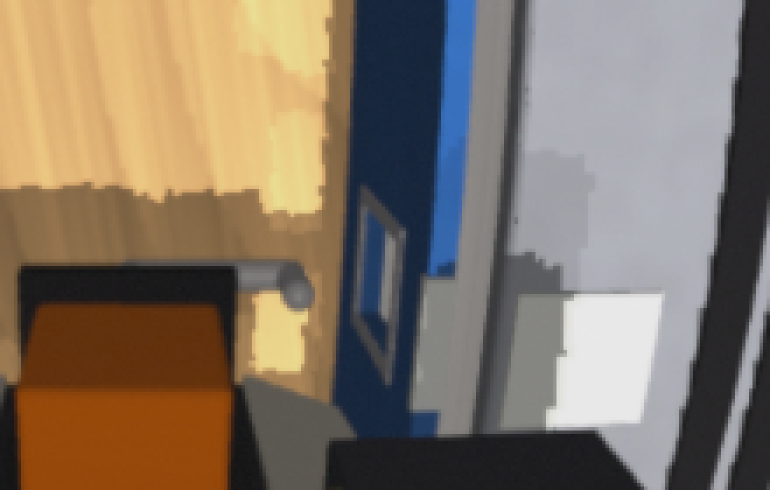

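The tip at crop (298,285) faces the rimmed hole at (382,285), both at Y about 0.116. I'm advancing 3.6 cm, 2 mm lower.

>>> send_rows --targets '[{"translation":[0,0.5,0.2],"spin":0,"jaw":0.2},{"translation":[0,1.2,0.2],"spin":0,"jaw":0.2},{"translation":[0,2.0,0.2],"spin":0,"jaw":0.2},{"translation":[0,2.0,0.2],"spin":0,"jaw":0.2},{"translation":[0,2.0,0.2],"spin":0,"jaw":0.2}]'

```text
time: 6.95
tool_pos: [0.6159, 0.0167, 0.1165]
tool_rot: [-3.141, 0.0, 1.407]
contact_force: [-0.3, 1.0, -1.2]
opening: 0.035
grip_force: 60.0
```

>>> send_rows --targets '[{"translation":[0,0.4,0],"spin":0,"jaw":0.2},{"translation":[0,0.8,0],"spin":0,"jaw":0.2},{"translation":[0,1.2,0],"spin":0,"jaw":0.2},{"translation":[0,1.6,0],"spin":0,"jaw":0.2},{"translation":[0,1.6,0],"spin":0,"jaw":0.2}]'

```text
time: 7.45
tool_pos: [0.6321, 0.014, 0.1167]
tool_rot: [3.141, 0.0, 1.407]
contact_force: [-0.2, -0.5, -1.8]
opening: 0.0347
grip_force: 60.0
```

```bash
python3 - <<'E'
from h import *
s_,im,d,P=wlook('w7')
print(s_['time'],s_['tool_pos'],s_['contact_force'])
yaw=-.1621;ex=np.array([np.cos(yaw),np.sin(yaw)]);ey=np.array([-ex[1],ex[0]])
X=P[...,:2]@ex;z=P[...,2];t=s_['tool_pos'];print('tool XY',t[:2]@ex,t[:2]@ey)
h=cv2.cvtColor(im,cv2.COLOR_RGB2HSV)[...,0];b=(d>0)&(h>100)&(h<125)&(z>.03)&(z<.09)&(abs(X-.646)<.01)
print('front X',np.percentile(X[b],[25,50,75]))
cv2.imwrite('pics/v8.png',cv2.resize(im[120:260,220:440],(770,490),interpolation=3)[...,::-1])
E
```

```text
7.45 [0.63214398 0.01400689 0.11674702] [-0.22132241 -0.46522841 -1.75236613]
tool XY 0.621596329958484 0.11584563834309634
front X [0.64609842 0.64624474 0.64647142]
```

View pics/v8.png

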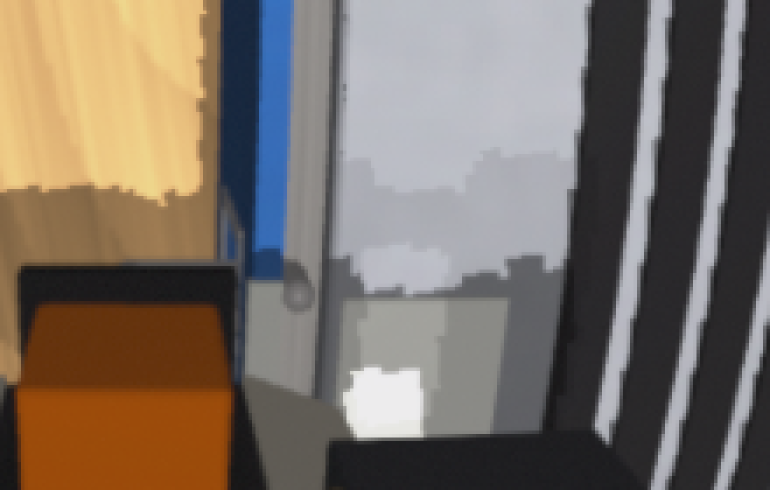

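The tip is seen behind the panel at (297,290), in the gap before the cabinet face, and the panel hasn't moved. There is no contact force, so I'm raising to catch it.

>>> send_rows --targets '[{"translation":[0,0,-0.4],"spin":0,"jaw":0.2},{"translation":[0,0,-0.8],"spin":0,"jaw":0.2},{"translation":[0,0,-1.2],"spin":0,"jaw":0.2},{"translation":[0,0,-1.6],"spin":0,"jaw":0.2},{"translation":[0,0,-1.6],"spin":0,"jaw":0.2}]'

```text
time: 8.0
tool_pos: [0.632, 0.0141, 0.1338]
tool_rot: [3.14, -0.0, 1.407]
contact_force: [0.3, -0.6, -1.8]
opening: 0.0348
grip_force: 60.0
```

>>> send_rows --targets '[{"translation":[0,-0.2,0],"spin":0,"jaw":0.2},{"translation":[0,-0.4,0],"spin":0,"jaw":0.2},{"translation":[0,-0.6,0],"spin":0,"jaw":0.2},{"translation":[0,-0.8,0],"spin":0,"jaw":0.2},{"translation":[0,-1,0],"spin":0,"jaw":0.2}]'

```text
time: 8.5
tool_pos: [0.6222, 0.0157, 0.1327]
tool_rot: [3.14, 0.0, 1.407]
contact_force: [5.1, -0.4, -5.4]
opening: 0.0348
grip_force: 60.0
```

>>> send_rows --targets '[{"translation":[0,-0.2,0],"spin":0,"jaw":0.2},{"translation":[0,-0.4,0],"spin":0,"jaw":0.2},{"translation":[0,-0.6,0],"spin":0,"jaw":0.2},{"translation":[0,-0.8,0],"spin":0,"jaw":0.2},{"translation":[0,-1,0],"spin":0,"jaw":0.2}]'

```text
time: 9.0
tool_pos: [0.6117, 0.0174, 0.1328]
tool_rot: [3.141, 0.0, 1.407]
contact_force: [4.0, -0.3, -4.8]
opening: 0.0348
grip_force: 60.0
```

The pull is engaged with about 4 N of friction. Before feeling for the stop I'm gauging stiffness by easing off in 0.2 mm steps, against the tray's stiction.

>>> send_rows --targets '[{"translation":[0,-0.6,0],"spin":0,"jaw":0.2},{"translation":[0,-1.2,0],"spin":0,"jaw":0.2},{"translation":[0,-1.8,0],"spin":0,"jaw":0.2},{"translation":[0,-2.4,0],"spin":0,"jaw":0.2},{"translation":[0,-3.0,0],"spin":0,"jaw":0.2}]'

```text
time: 9.5
tool_pos: [0.5817, 0.0224, 0.1329]
tool_rot: [3.141, 0.0, 1.407]
contact_force: [4.3, -2.0, -4.7]
opening: 0.0351
grip_force: 60.0
```

>>> send_rows --targets '[{"translation":[0,0,0],"spin":0,"jaw":0.2},{"translation":[0,0,0],"spin":0,"jaw":0.2},{"translation":[0,0,0],"spin":0,"jaw":0.2},{"translation":[0,0,0],"spin":0,"jaw":0.2},{"translation":[0,0,0],"spin":0,"jaw":0.2}]'

```text
time: 10.0
tool_pos: [0.582, 0.0224, 0.1327]
tool_rot: [-3.141, 0.0, 1.407]
contact_force: [-0.1, 0.1, -1.3]
opening: 0.0351
grip_force: 60.0
```

>>> send_rows --targets '[{"translation":[0,0.02,0],"spin":0,"jaw":0.2},{"translation":[0,0.02,0],"spin":0,"jaw":0.2},{"translation":[0,0.02,0],"spin":0,"jaw":0.2},{"translation":[0,0.02,0],"spin":0,"jaw":0.2},{"translation":[0,0.02,0],"spin":0,"jaw":0.2}]'

```text
time: 10.5
tool_pos: [0.5824, 0.0223, 0.1328]
tool_rot: [-3.142, 0.0, 1.407]
contact_force: [0.1, 0.3, -2.0]
opening: 0.0352
grip_force: 60.0
```

>>> send_rows --targets '[{"translation":[0,0.02,0],"spin":0,"jaw":0.2},{"translation":[0,0.02,0],"spin":0,"jaw":0.2},{"translation":[0,0.02,0],"spin":0,"jaw":0.2},{"translation":[0,0.02,0],"spin":0,"jaw":0.2},{"translation":[0,0.02,0],"spin":0,"jaw":0.2}]'

```text
time: 11.0
tool_pos: [0.5826, 0.0222, 0.1328]
tool_rot: [3.142, 0.0, 1.407]
contact_force: [0.8, -0.5, -2.4]
opening: 0.0346
grip_force: 60.0
```

>>> send_rows --targets '[{"translation":[0,0.04,0],"spin":0,"jaw":0.2},{"translation":[0,0.04,0],"spin":0,"jaw":0.2},{"translation":[0,0.04,0],"spin":0,"jaw":0.2},{"translation":[0,0.04,0],"spin":0,"jaw":0.2},{"translation":[0,0.04,0],"spin":0,"jaw":0.2}]'

```text
time: 11.5
tool_pos: [0.583, 0.0222, 0.1328]
tool_rot: [3.142, 0.0, 1.407]
contact_force: [-0.2, -0.2, -1.8]
opening: 0.0349
grip_force: 60.0
```

>>> send_rows --targets '[{"translation":[0,-0.08,0],"spin":0,"jaw":0.2},{"translation":[0,-0.08,0],"spin":0,"jaw":0.2},{"translation":[0,-0.08,0],"spin":0,"jaw":0.2},{"translation":[0,-0.08,0],"spin":0,"jaw":0.2},{"translation":[0,-0.08,0],"spin":0,"jaw":0.2}]'

```text
time: 12.0
tool_pos: [0.5822, 0.0223, 0.1328]
tool_rot: [3.142, 0.0, 1.407]
contact_force: [0.9, -0.3, -2.2]
opening: 0.0351
grip_force: 60.0
```

>>> send_rows --targets '[{"translation":[0,-0.02,0],"spin":0,"jaw":0.2},{"translation":[0,-0.02,0],"spin":0,"jaw":0.2},{"translation":[0,-0.02,0],"spin":0,"jaw":0.2},{"translation":[0,-0.02,0],"spin":0,"jaw":0.2},{"translation":[0,-0.02,0],"spin":0,"jaw":0.2}]'

```text
time: 12.5
tool_pos: [0.582, 0.0223, 0.1328]
tool_rot: [3.142, 0.0, 1.407]
contact_force: [0.4, 0.8, -1.5]
opening: 0.0348
grip_force: 60.0
```

>>> send_rows --targets '[{"translation":[0,-0.02,0],"spin":0,"jaw":0.2},{"translation":[0,-0.02,0],"spin":0,"jaw":0.2},{"translation":[0,-0.02,0],"spin":0,"jaw":0.2},{"translation":[0,-0.02,0],"spin":0,"jaw":0.2},{"translation":[0,-0.02,0],"spin":0,"jaw":0.2}]'

```text
time: 13.0
tool_pos: [0.5818, 0.0224, 0.1328]
tool_rot: [3.142, 0.0, 1.407]
contact_force: [0.5, -0.1, -1.5]
opening: 0.0348
grip_force: 60.0
```

>>> send_rows --targets '[{"translation":[0,-0.02,0],"spin":0,"jaw":0.2},{"translation":[0,-0.02,0],"spin":0,"jaw":0.2},{"translation":[0,-0.02,0],"spin":0,"jaw":0.2},{"translation":[0,-0.02,0],"spin":0,"jaw":0.2},{"translation":[0,-0.02,0],"spin":0,"jaw":0.2}]'

```text
time: 13.5
tool_pos: [0.5816, 0.0224, 0.1328]
tool_rot: [3.142, 0.0, 1.407]
contact_force: [-0.8, 0.2, -1.4]
opening: 0.0351
grip_force: 60.0
```

>>> send_rows --targets '[{"translation":[0,-0.02,0],"spin":0,"jaw":0.2},{"translation":[0,-0.02,0],"spin":0,"jaw":0.2},{"translation":[0,-0.02,0],"spin":0,"jaw":0.2},{"translation":[0,-0.02,0],"spin":0,"jaw":0.2},{"translation":[0,-0.02,0],"spin":0,"jaw":0.2}]'

```text
time: 14.0
tool_pos: [0.5814, 0.0224, 0.1328]
tool_rot: [3.142, 0.0, 1.407]
contact_force: [0.4, 0.0, -2.7]
opening: 0.0349
grip_force: 60.0
```

```bash
cat > m.py <<'E'
from h import *
import sys
s_,im,d,P=wlook(sys.argv[1])
yaw=-.1621;ex=np.array([np.cos(yaw),np.sin(yaw)]);ey=np.array([-ex[1],ex[0]])
X=P[...,:2]@ex;Y=P[...,:2]@ey;z=P[...,2];t=s_['tool_pos'];print(s_['time'],'tool XY',t[:2]@ex,t[:2]@ey,t[2])
h,s,v=np.moveaxis(cv2.cvtColor(im,cv2.COLOR_RGB2HSV),2,0)
b=(d>0)&(h>100)&(h<125)&(s>100)&(z>.03)&(z<.09)&(X>.53)&(X<.66)&(Y>.14)
print('front X',np.percentile(X[b],[10,25,50,75]),b.sum(),'out mm',1e3*(.659-.006-np.percentile(X[b],25)))
E
python3 m.py w9
```

```text
14.0 tool XY 0.5701978444677528 0.1159666748892687 0.13280989940537183
front X [0.5999448  0.60005619 0.60020296 0.60039799] 714 out mm 52.943806328445085
```

>>> send_rows --targets '[{"translation":[0,-0.02,0],"spin":0,"jaw":0.2},{"translation":[0,-0.02,0],"spin":0,"jaw":0.2},{"translation":[0,-0.02,0],"spin":0,"jaw":0.2},{"translation":[0,-0.02,0],"spin":0,"jaw":0.2},{"translation":[0,-0.02,0],"spin":0,"jaw":0.2}]'

```text
time: 14.55
tool_pos: [0.5812, 0.0225, 0.1328]
tool_rot: [3.142, 0.0, 1.407]
contact_force: [-0.2, -0.1, -1.7]
opening: 0.0348
grip_force: 60.0
```

>>> send_rows --targets '[{"translation":[0,-0.02,0],"spin":0,"jaw":0.2},{"translation":[0,-0.02,0],"spin":0,"jaw":0.2},{"translation":[0,-0.02,0],"spin":0,"jaw":0.2},{"translation":[0,-0.02,0],"spin":0,"jaw":0.2},{"translation":[0,-0.02,0],"spin":0,"jaw":0.2}]'

```text
time: 15.05
tool_pos: [0.5811, 0.0225, 0.1328]
tool_rot: [3.141, 0.0, 1.407]
contact_force: [0.7, 0.1, -2.6]
opening: 0.0347
grip_force: 60.0
```

>>> send_rows --targets '[{"translation":[0,-0.02,0],"spin":0,"jaw":0.2},{"translation":[0,-0.02,0],"spin":0,"jaw":0.2},{"translation":[0,-0.02,0],"spin":0,"jaw":0.2},{"translation":[0,-0.02,0],"spin":0,"jaw":0.2},{"translation":[0,-0.02,0],"spin":0,"jaw":0.2}]'

```text
time: 15.55
tool_pos: [0.5809, 0.0225, 0.1328]
tool_rot: [3.141, 0.0, 1.407]
contact_force: [0.4, 0.3, -1.9]
opening: 0.0351
grip_force: 60.0
```

>>> send_rows --targets '[{"translation":[0,-0.02,0],"spin":0,"jaw":0.2},{"translation":[0,-0.02,0],"spin":0,"jaw":0.2},{"translation":[0,-0.02,0],"spin":0,"jaw":0.2},{"translation":[0,-0.02,0],"spin":0,"jaw":0.2},{"translation":[0,-0.02,0],"spin":0,"jaw":0.2}]'

```text
time: 16.05
tool_pos: [0.5808, 0.0225, 0.1328]
tool_rot: [3.141, 0.0, 1.407]
contact_force: [2.4, -0.9, -3.1]
opening: 0.035
grip_force: 60.0
```

>>> send_rows --targets '[{"translation":[0,-0.02,0],"spin":0,"jaw":0.2},{"translation":[0,-0.02,0],"spin":0,"jaw":0.2},{"translation":[0,-0.02,0],"spin":0,"jaw":0.2},{"translation":[0,-0.02,0],"spin":0,"jaw":0.2},{"translation":[0,-0.02,0],"spin":0,"jaw":0.2}]'

```text
time: 16.55
tool_pos: [0.5806, 0.0226, 0.1328]
tool_rot: [3.141, 0.0, 1.407]
contact_force: [3.1, -1.2, -4.2]
opening: 0.0347
grip_force: 60.0
```

Force builds at roughly 5–10 N/mm, so I'll go 7.5 mm freely (the stop is at least 62 mm out), then creep at most 1.5 mm per look.

>>> send_rows --targets '[{"translation":[0,-0.15,0],"spin":0,"jaw":0.2},{"translation":[0,-0.3,0],"spin":0,"jaw":0.2},{"translation":[0,-0.45,0],"spin":0,"jaw":0.2},{"translation":[0,-0.6,0],"spin":0,"jaw":0.2},{"translation":[0,-0.75,0],"spin":0,"jaw":0.2}]'

```text
time: 17.05
tool_pos: [0.5729, 0.0238, 0.1328]
tool_rot: [3.141, 0.0, 1.407]
contact_force: [3.4, -0.7, -5.0]
opening: 0.035
grip_force: 60.0
```

>>> send_rows --targets '[{"translation":[0,-0.03,0],"spin":0,"jaw":0.2},{"translation":[0,-0.06,0],"spin":0,"jaw":0.2},{"translation":[0,-0.09,0],"spin":0,"jaw":0.2},{"translation":[0,-0.12,0],"spin":0,"jaw":0.2},{"translation":[0,-0.15,0],"spin":0,"jaw":0.2}]'

```text
time: 17.55
tool_pos: [0.5716, 0.0241, 0.1328]
tool_rot: [3.141, 0.0, 1.407]
contact_force: [4.8, -1.3, -2.9]
opening: 0.0348
grip_force: 60.0
```

>>> send_rows --targets '[{"translation":[0,-0.04,0],"spin":0,"jaw":0.2},{"translation":[0,-0.08,0],"spin":0,"jaw":0.2},{"translation":[0,-0.12,0],"spin":0,"jaw":0.2},{"translation":[0,-0.16,0],"spin":0,"jaw":0.2},{"translation":[0,-0.18,0],"spin":0,"jaw":0.2}]'

```text
time: 18.05
tool_pos: [0.5698, 0.0244, 0.1328]
tool_rot: [3.142, 0.0, 1.407]
contact_force: [5.2, -0.1, -3.8]
opening: 0.0349
grip_force: 60.0
```

>>> send_rows --targets '[{"translation":[0,-0.04,0],"spin":0,"jaw":0.2},{"translation":[0,-0.08,0],"spin":0,"jaw":0.2},{"translation":[0,-0.12,0],"spin":0,"jaw":0.2},{"translation":[0,-0.16,0],"spin":0,"jaw":0.2},{"translation":[0,-0.18,0],"spin":0,"jaw":0.2}]'

```text
time: 18.55
tool_pos: [0.568, 0.0246, 0.1328]
tool_rot: [3.142, 0.0, 1.407]
contact_force: [4.3, -0.6, -3.7]
opening: 0.0349
grip_force: 60.0
```

>>> send_rows --targets '[{"translation":[0,-0.04,0],"spin":0,"jaw":0.2},{"translation":[0,-0.08,0],"spin":0,"jaw":0.2},{"translation":[0,-0.12,0],"spin":0,"jaw":0.2},{"translation":[0,-0.16,0],"spin":0,"jaw":0.2},{"translation":[0,-0.2,0],"spin":0,"jaw":0.2}]'

```text
time: 19.05
tool_pos: [0.566, 0.025, 0.1328]
tool_rot: [3.142, 0.0, 1.407]
contact_force: [3.5, 0.0, -4.2]
opening: 0.0352
grip_force: 60.0
```

>>> send_rows --targets '[{"translation":[0,-0.04,0],"spin":0,"jaw":0.2},{"translation":[0,-0.08,0],"spin":0,"jaw":0.2},{"translation":[0,-0.12,0],"spin":0,"jaw":0.2},{"translation":[0,-0.16,0],"spin":0,"jaw":0.2},{"translation":[0,-0.2,0],"spin":0,"jaw":0.2}]'

```text
time: 19.55
tool_pos: [0.564, 0.0253, 0.1328]
tool_rot: [3.142, 0.0, 1.407]
contact_force: [3.8, -0.5, -3.0]
opening: 0.0348
grip_force: 60.0
```

>>> send_rows --targets '[{"translation":[0,-0.04,0],"spin":0,"jaw":0.2},{"translation":[0,-0.08,0],"spin":0,"jaw":0.2},{"translation":[0,-0.12,0],"spin":0,"jaw":0.2},{"translation":[0,-0.16,0],"spin":0,"jaw":0.2},{"translation":[0,-0.2,0],"spin":0,"jaw":0.2}]'

```text
time: 20.05
tool_pos: [0.5621, 0.0256, 0.1328]
tool_rot: [3.142, 0.0, 1.407]
contact_force: [3.8, -0.1, -3.9]
opening: 0.0349
grip_force: 60.0
```

>>> send_rows --targets '[{"translation":[0,-0.04,0],"spin":0,"jaw":0.2},{"translation":[0,-0.08,0],"spin":0,"jaw":0.2},{"translation":[0,-0.12,0],"spin":0,"jaw":0.2},{"translation":[0,-0.16,0],"spin":0,"jaw":0.2},{"translation":[0,-0.2,0],"spin":0,"jaw":0.2}]'

```text
time: 20.55
tool_pos: [0.5601, 0.026, 0.1328]
tool_rot: [3.142, 0.0, 1.407]
contact_force: [4.2, -0.2, -4.1]
opening: 0.0347
grip_force: 60.0
```

>>> send_rows --targets '[{"translation":[0,-0.04,0],"spin":0,"jaw":0.2},{"translation":[0,-0.08,0],"spin":0,"jaw":0.2},{"translation":[0,-0.12,0],"spin":0,"jaw":0.2},{"translation":[0,-0.16,0],"spin":0,"jaw":0.2},{"translation":[0,-0.2,0],"spin":0,"jaw":0.2}]'

```text
time: 21.05
tool_pos: [0.5581, 0.0263, 0.1328]
tool_rot: [3.142, 0.0, 1.407]
contact_force: [4.1, -1.1, -3.9]
opening: 0.0346
grip_force: 60.0
```

>>> send_rows --targets '[{"translation":[0,-0.04,0],"spin":0,"jaw":0.2},{"translation":[0,-0.08,0],"spin":0,"jaw":0.2},{"translation":[0,-0.12,0],"spin":0,"jaw":0.2},{"translation":[0,-0.16,0],"spin":0,"jaw":0.2},{"translation":[0,-0.2,0],"spin":0,"jaw":0.2}]'

```text
time: 21.55
tool_pos: [0.5561, 0.0266, 0.1328]
tool_rot: [3.142, 0.0, 1.407]
contact_force: [4.0, -1.2, -3.6]
opening: 0.0347
grip_force: 60.0
```

>>> send_rows --targets '[{"translation":[0,-0.04,0],"spin":0,"jaw":0.2},{"translation":[0,-0.08,0],"spin":0,"jaw":0.2},{"translation":[0,-0.12,0],"spin":0,"jaw":0.2},{"translation":[0,-0.16,0],"spin":0,"jaw":0.2},{"translation":[0,-0.2,0],"spin":0,"jaw":0.2}]'

```text
time: 22.05
tool_pos: [0.5542, 0.0269, 0.1328]
tool_rot: [3.142, 0.0, 1.407]
contact_force: [3.5, -0.4, -4.0]
opening: 0.0348
grip_force: 60.0
```

>>> send_rows --targets '[{"translation":[0,-0.04,0],"spin":0,"jaw":0.2},{"translation":[0,-0.08,0],"spin":0,"jaw":0.2},{"translation":[0,-0.12,0],"spin":0,"jaw":0.2},{"translation":[0,-0.16,0],"spin":0,"jaw":0.2},{"translation":[0,-0.2,0],"spin":0,"jaw":0.2}]'

```text
time: 22.55
tool_pos: [0.5522, 0.0273, 0.1328]
tool_rot: [3.142, 0.0, 1.407]
contact_force: [3.9, -1.2, -4.4]
opening: 0.0347
grip_force: 60.0
```

>>> send_rows --targets '[{"translation":[0,-0.04,0],"spin":0,"jaw":0.2},{"translation":[0,-0.08,0],"spin":0,"jaw":0.2},{"translation":[0,-0.12,0],"spin":0,"jaw":0.2},{"translation":[0,-0.16,0],"spin":0,"jaw":0.2},{"translation":[0,-0.2,0],"spin":0,"jaw":0.2}]'

```text
time: 23.05
tool_pos: [0.5502, 0.0276, 0.1328]
tool_rot: [3.142, 0.0, 1.407]
contact_force: [5.0, -0.8, -4.4]
opening: 0.0349
grip_force: 60.0
```

>>> send_rows --targets '[{"translation":[0,-0.04,0],"spin":0,"jaw":0.2},{"translation":[0,-0.08,0],"spin":0,"jaw":0.2},{"translation":[0,-0.12,0],"spin":0,"jaw":0.2},{"translation":[0,-0.16,0],"spin":0,"jaw":0.2},{"translation":[0,-0.2,0],"spin":0,"jaw":0.2}]'

```text
time: 23.55
tool_pos: [0.5483, 0.0279, 0.1328]
tool_rot: [3.142, 0.0, 1.407]
contact_force: [3.7, -0.4, -3.7]
opening: 0.0349
grip_force: 60.0
```

>>> send_rows --targets '[{"translation":[0,-0.04,0],"spin":0,"jaw":0.2},{"translation":[0,-0.08,0],"spin":0,"jaw":0.2},{"translation":[0,-0.12,0],"spin":0,"jaw":0.2},{"translation":[0,-0.16,0],"spin":0,"jaw":0.2},{"translation":[0,-0.2,0],"spin":0,"jaw":0.2}]'

```text
time: 24.05
tool_pos: [0.5463, 0.0282, 0.1328]
tool_rot: [-3.142, 0.0, 1.407]
contact_force: [4.5, 1.1, -3.8]
opening: 0.0348
grip_force: 60.0
```

>>> send_rows --targets '[{"translation":[0,-0.04,0],"spin":0,"jaw":0.2},{"translation":[0,-0.08,0],"spin":0,"jaw":0.2},{"translation":[0,-0.12,0],"spin":0,"jaw":0.2},{"translation":[0,-0.16,0],"spin":0,"jaw":0.2},{"translation":[0,-0.2,0],"spin":0,"jaw":0.2}]'

```text
time: 24.55
tool_pos: [0.5443, 0.0286, 0.1328]
tool_rot: [3.142, 0.0, 1.407]
contact_force: [3.0, -1.3, -3.0]
opening: 0.0352
grip_force: 60.0
```

>>> send_rows --targets '[{"translation":[0,-0.04,0],"spin":0,"jaw":0.2},{"translation":[0,-0.08,0],"spin":0,"jaw":0.2},{"translation":[0,-0.12,0],"spin":0,"jaw":0.2},{"translation":[0,-0.16,0],"spin":0,"jaw":0.2},{"translation":[0,-0.2,0],"spin":0,"jaw":0.2}]'

```text
time: 25.05
tool_pos: [0.5433, 0.0287, 0.1328]
tool_rot: [3.139, 0.0, 1.407]
contact_force: [7.6, -1.2, -7.2]
opening: 0.035
grip_force: 60.1
```

The stop is felt: motion has halted and force is rising to about 9 N net. I'm building up gently.

>>> send_rows --targets '[{"translation":[0,-0.02,0],"spin":0,"jaw":0.2},{"translation":[0,-0.04,0],"spin":0,"jaw":0.2},{"translation":[0,-0.06,0],"spin":0,"jaw":0.2},{"translation":[0,-0.06,0],"spin":0,"jaw":0.2},{"translation":[0,-0.06,0],"spin":0,"jaw":0.2}]'

```text
time: 25.55
tool_pos: [0.5432, 0.0287, 0.1327]
tool_rot: [3.139, 0.0, 1.407]
contact_force: [9.2, -1.9, -8.0]
opening: 0.0348
grip_force: 60.1
```

```bash
python3 m.py w10; python3 -c "
from h import *
s=monitor.observe();print(s['contact_force'],s['torque'])"
```

```text
25.55 tool XY 0.5314029066769167 0.11598189441799839 0.1327190002545008
front X [0.56258905 0.56270881 0.56287359 0.56305733] 757 out mm 90.29118583961804
[ 8.29461878 -1.67611349 -8.47294603] [-0.32675286 -2.01172816  0.05899354]
```

>>> send_rows --targets '[{"translation":[0,-0.04,0],"spin":0,"jaw":0.2},{"translation":[0,-0.08,0],"spin":0,"jaw":0.2},{"translation":[0,-0.1,0],"spin":0,"jaw":0.2},{"translation":[0,-0.1,0],"spin":0,"jaw":0.2},{"translation":[0,-0.1,0],"spin":0,"jaw":0.2}]'

```text
time: 26.1
tool_pos: [0.5429, 0.0287, 0.1328]
tool_rot: [3.137, -0.0, 1.407]
contact_force: [10.7, -1.3, -8.7]
opening: 0.0347
grip_force: 60.1
```

>>> send_rows --targets '[{"translation":[0,-0.04,0],"spin":0,"jaw":0.2},{"translation":[0,-0.08,0],"spin":0,"jaw":0.2},{"translation":[0,-0.12,0],"spin":0,"jaw":0.2},{"translation":[0,-0.12,0],"spin":0,"jaw":0.2},{"translation":[0,-0.12,0],"spin":0,"jaw":0.2}]'

```text
time: 26.6
tool_pos: [0.5425, 0.0288, 0.133]
tool_rot: [3.135, -0.0, 1.407]
contact_force: [12.8, -2.4, -10.3]
opening: 0.0349
grip_force: 60.2
```

>>> send_rows --targets '[{"translation":[0,-0.03,0],"spin":0,"jaw":0.2},{"translation":[0,-0.03,0],"spin":0,"jaw":0.2},{"translation":[0,-0.03,0],"spin":0,"jaw":0.2},{"translation":[0,-0.03,0],"spin":0,"jaw":0.2},{"translation":[0,-0.03,0],"spin":0,"jaw":0.2}]'

```text
time: 27.1
tool_pos: [0.5425, 0.0288, 0.133]
tool_rot: [3.135, -0.0, 1.407]
contact_force: [14.2, -2.6, -10.5]
opening: 0.0352
grip_force: 60.2
```

>>> send_rows --targets '[{"translation":[0,0,0],"spin":0,"jaw":0.2},{"translation":[0,0,0],"spin":0,"jaw":0.2},{"translation":[0,0,0],"spin":0,"jaw":0.2},{"translation":[0,0,0],"spin":0,"jaw":0.2},{"translation":[0,0,0],"spin":0,"jaw":0.2}]'

```text
time: 27.6
tool_pos: [0.5425, 0.0288, 0.133]
tool_rot: [3.135, -0.0, 1.407]
contact_force: [13.9, -2.5, -11.8]
opening: 0.035
grip_force: 60.2
```

The pull was held at about 14 N horizontally (17 N total). Now I ease off forward and check.

>>> send_rows --targets '[{"translation":[0,0.2,0],"spin":0,"jaw":0.2},{"translation":[0,0.4,0],"spin":0,"jaw":0.2},{"translation":[0,0.6,0],"spin":0,"jaw":0.2},{"translation":[0,0.85,0],"spin":0,"jaw":0.2},{"translation":[0,0.85,0],"spin":0,"jaw":0.2}]'

```text
time: 28.1
tool_pos: [0.547, 0.0281, 0.1325]
tool_rot: [-3.14, 0.0, 1.407]
contact_force: [-0.1, 0.0, -1.8]
opening: 0.0347
grip_force: 60.0
```

```bash
python3 m.py w11; python3 - <<'E'
from h import *
print(monitor.observe()['contact_force'])
Z=np.load('w11.npz');im,d,P=Z['im'],Z['d'],Z['P'];Q=P.reshape(-1,3)
yaw=-.1621;ex=np.array([np.cos(yaw),np.sin(yaw)]);ey=np.array([-ex[1],ex[0]])
hsv=cv2.cvtColor(im,cv2.COLOR_RGB2HSV);X=P[...,:2]@ex;Y=P[...,:2]@ey;z=P[...,2]
t=monitor.observe()['tool_pos']
og=(d>0)&(hsv[...,0]<16)&(hsv[...,1]>150)&(abs(X-.537)<.03)&(abs(Y-.116)<.03)&(z>t[2]+.024)
p=np.c_[X[og],Y[og],np.ones(og.sum())];k=np.linalg.lstsq(p,z[og],rcond=None)[0]
print('grip top slopes',k,'X',np.percentile(X[og],[2,98]),'z',np.median(z[og]),og.sum())
cv2.imwrite('pics/v12.png',cv2.resize(im[120:260,220:440],(770,490),interpolation=3)[...,::-1])
E
```

```text
28.1 tool XY 0.5353372383017372 0.11602841594952727 0.1324859178042975
front X [0.56258656 0.56268332 0.56283643 0.56303974] 647 out mm 90.31668007437388
[-0.01824214  0.4149049  -1.75456485]
grip top slopes [ 0.01091616 -0.03595185  0.15882237] X [0.51740775 0.55159074] z 0.1605279034300337 2320
```

View pics/v12.png

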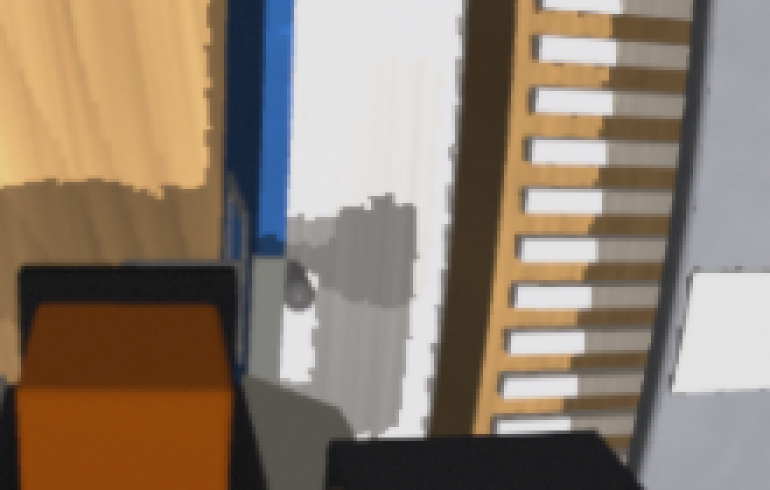

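The hook is untilted and its tip is free behind the panel at (300,285). The tray stands 90 mm out. Lowering, then withdrawing.

>>> send_rows --targets '[{"translation":[0,0,0.4],"spin":0,"jaw":0.2},{"translation":[0,0,0.8],"spin":0,"jaw":0.2},{"translation":[0,0,1.2],"spin":0,"jaw":0.2},{"translation":[0,0,1.6],"spin":0,"jaw":0.2},{"translation":[0,0,1.6],"spin":0,"jaw":0.2}]'

```text
time: 28.65
tool_pos: [0.5472, 0.028, 0.116]
tool_rot: [-3.14, 0.0, 1.407]
contact_force: [-0.1, 0.4, -1.3]
opening: 0.0349
grip_force: 60.0
```

>>> send_rows --targets '[{"translation":[0,-0.3,0],"spin":0,"jaw":0.2},{"translation":[0,-0.6,0],"spin":0,"jaw":0.2},{"translation":[0,-0.9,0],"spin":0,"jaw":0.2},{"translation":[0,-1.2,0],"spin":0,"jaw":0.2},{"translation":[0,-1.2,0],"spin":0,"jaw":0.2}]'

```text
time: 29.15
tool_pos: [0.5354, 0.0301, 0.117]
tool_rot: [-3.142, 0.0, 1.407]
contact_force: [-0.4, -0.4, -1.9]
opening: 0.035
grip_force: 60.0
```

>>> send_rows --targets '[{"translation":[0,-1,0],"spin":0,"jaw":0.2},{"translation":[0,-2.5,0],"spin":0,"jaw":0.2},{"translation":[0,-4,0],"spin":0,"jaw":0.2},{"translation":[0,-4,-2],"spin":0,"jaw":0.2},{"translation":[0,-4,-5],"spin":0,"jaw":0.2}]'

```text
time: 29.65
tool_pos: [0.4941, 0.0368, 0.166]
tool_rot: [-3.137, 0.0, 1.407]
contact_force: [0.7, -0.3, -2.6]
opening: 0.0348
grip_force: 60.0
```

>>> send_rows --targets '[{"translation":[-2,0.1,-1],"spin":0,"jaw":0.2},{"translation":[-5,0.3,-1.5],"spin":0,"jaw":0.2},{"translation":[-8.5,0.5,-1.5],"spin":0,"jaw":0.2},{"translation":[-12,0.8,-1.5],"spin":0,"jaw":0.2},{"translation":[-16,1,-1.5],"spin":0,"jaw":0.2}]'

```text
time: 30.15
tool_pos: [0.4795, -0.1237, 0.182]
tool_rot: [3.141, -0.0, 1.408]
contact_force: [0.4, -0.8, -1.8]
opening: 0.0351
grip_force: 60.0
```

>>> send_rows --targets '[{"translation":[-4,0.2,0],"spin":2,"jaw":0.2},{"translation":[-8,0.5,0],"spin":4,"jaw":0.2},{"translation":[-12,0.7,0],"spin":6,"jaw":0.2},{"translation":[-15,0.9,0],"spin":8,"jaw":0.2},{"translation":[-16.8,1,0],"spin":8.7,"jaw":0.2}]'

```text
time: 30.65
tool_pos: [0.4619, -0.2923, 0.1817]
tool_rot: [-3.142, 0.0, 1.253]
contact_force: [0.9, 0.2, -2.5]
opening: 0.0349
grip_force: 60.0
```

>>> send_rows --targets '[{"translation":[0,0,0],"spin":0,"jaw":0.2},{"translation":[0,0,0],"spin":0,"jaw":0.2},{"translation":[0,0,0],"spin":0,"jaw":0.2},{"translation":[0,0,0],"spin":0,"jaw":0.2},{"translation":[0,0,0],"spin":0,"jaw":0.2}]'

```text
time: 31.15
tool_pos: [0.463, -0.2895, 0.182]
tool_rot: [3.141, 0.0, 1.257]
contact_force: [-0.0, 0.1, -1.4]
opening: 0.0346
grip_force: 60.0
```

```bash
cat > r.py <<'E'
from h import *
import sys
s,im,d,P=wlook(sys.argv[1])
print(s['time'],s['tool_pos'],s['tool_rot'],s['contact_force'])
m0=(np.hypot(P[...,0]-.464,P[...,1]+.292)<.07)&(d>0)
h,S,v=np.moveaxis(cv2.cvtColor(im,cv2.COLOR_RGB2HSV),2,0);z=P[...,2];zt=s['tool_pos'][2]
for nm,m in(('slab',m0&(z>.071)&(z<.079)),('griptop',m0&(h<16)&(S>150)&(z>zt+.02))):
    p=P[m]
    if len(p)>20: print(nm,len(p),np.median(p[:,2]),cv2.minAreaRect((p[:,:2]*1000).astype(np.float32)))
cv2.imwrite(f'pics/{sys.argv[1]}c.png',cv2.resize(im[80:260,140:400],(780,540),interpolation=3)[...,::-1])
E
python3 r.py w13
```

```text
31.15 [ 0.46304672 -0.28948421  0.18199683] [3.14138054e+00 1.59705433e-05 1.25699169e+00] [-0.02371237  0.08618659 -1.37070656]
slab 1744 0.07474374350445906 ((463.1322937011719, -292.1241149902344), (50.12912368774414, 90.13460540771484), 72.0621337890625)
griptop 2490 0.21000798660716127 ((473.8948974609375, -286.0408630371094), (65.0174789428711, 37.03167724609375), 14.54754638671875)
```

View pics/w13c.png

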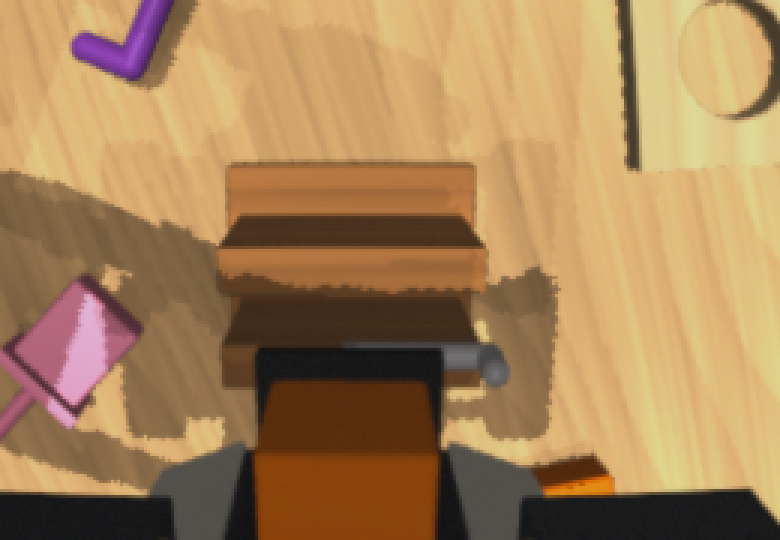

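The foot at (480,360) lies parallel to the slot between the slabs at (350,230) and (350,320). It needs a 2 mm sideways correction and then 8.6 cm down.

>>> send_rows --targets '[{"translation":[-0.2,0.05,0],"spin":0,"jaw":0.2},{"translation":[-0.2,0.05,1],"spin":0,"jaw":0.2},{"translation":[-0.2,0.05,2],"spin":0,"jaw":0.2},{"translation":[-0.2,0.05,2.5],"spin":0,"jaw":0.2},{"translation":[-0.2,0.05,2.5],"spin":0,"jaw":0.2}]'

```text
time: 31.7
tool_pos: [0.4619, -0.292, 0.1554]
tool_rot: [-3.139, -0.001, 1.255]
contact_force: [-0.1, 0.5, -1.2]
opening: 0.0347
grip_force: 60.0
```

>>> send_rows --targets '[{"translation":[0,0,0.7],"spin":0,"jaw":0.2},{"translation":[0,0,1.4],"spin":0,"jaw":0.2},{"translation":[0,0,2.1],"spin":0,"jaw":0.2},{"translation":[0,0,2.1],"spin":0,"jaw":0.2},{"translation":[0,0,2.1],"spin":0,"jaw":0.2}]'

```text
time: 32.2
tool_pos: [0.4626, -0.2924, 0.1357]
tool_rot: [-3.141, -0.0, 1.255]
contact_force: [0.7, 0.4, -1.4]
opening: 0.035
grip_force: 60.0
```

>>> send_rows --targets '[{"translation":[0.05,0,0.8],"spin":0,"jaw":0.2},{"translation":[0.05,0,1.6],"spin":0,"jaw":0.2},{"translation":[0.05,0,2.4],"spin":0,"jaw":0.2},{"translation":[0.05,0,3.2],"spin":0,"jaw":0.2},{"translation":[0.05,0,3.5],"spin":0,"jaw":0.2}]'

```text
time: 32.7
tool_pos: [0.4622, -0.2916, 0.0995]
tool_rot: [-3.14, -0.001, 1.255]
contact_force: [0.3, -0.5, -3.2]
opening: 0.0351
grip_force: 60.0
```

>>> send_rows --targets '[{"translation":[0,0,0.1],"spin":0,"jaw":0.2},{"translation":[0,0,0.2],"spin":0,"jaw":0.2},{"translation":[0,0,0.3],"spin":0,"jaw":0.2},{"translation":[0,0,0.4],"spin":0,"jaw":0.2},{"translation":[0,0,0.5],"spin":0,"jaw":0.2}]'

```text
time: 33.2
tool_pos: [0.4629, -0.2921, 0.0959]
tool_rot: [3.141, 0.0, 1.256]
contact_force: [1.3, -0.3, -1.3]
opening: 0.0344
grip_force: 60.0
```

>>> send_rows --targets '[{"translation":[0,0,0.05],"spin":0,"jaw":0.2},{"translation":[0,0,0.08],"spin":0,"jaw":0.2},{"translation":[0,0,0.08],"spin":0,"jaw":0.2},{"translation":[0,0,0.08],"spin":0,"jaw":0.2},{"translation":[0,0,0.08],"spin":0,"jaw":0.2}]'

```text
time: 33.7
tool_pos: [0.4628, -0.292, 0.0951]
tool_rot: [3.141, 0.0, 1.255]
contact_force: [-1.1, -0.1, -1.4]
opening: 0.0347
grip_force: 60.0
```

>>> send_rows --targets '[{"translation":[0,0,0],"spin":0,"jaw":0.45},{"translation":[0,0,0],"spin":0,"jaw":0.6},{"translation":[0,0,0],"spin":0,"jaw":0.8},{"translation":[0,0,0],"spin":0,"jaw":0.9},{"translation":[0,0,0],"spin":0,"jaw":0.9}]' --force 10

```text
time: 34.2
tool_pos: [0.4628, -0.292, 0.0951]
tool_rot: [3.141, 0.0, 1.255]
contact_force: [-1.1, 0.3, 0.3]
opening: 0.0686
grip_force: 0.0
```

>>> send_rows --targets '[{"translation":[0,0,0],"spin":0,"jaw":0.9},{"translation":[0,0,0],"spin":0,"jaw":0.9},{"translation":[0,0,0],"spin":0,"jaw":0.9},{"translation":[0,0,0],"spin":0,"jaw":0.9},{"translation":[0,0,0],"spin":0,"jaw":0.9}]'

```text
time: 34.7
tool_pos: [0.4627, -0.292, 0.095]
tool_rot: [3.142, 0.0, 1.256]
contact_force: [-0.9, -1.5, 0.7]
opening: 0.0828
grip_force: 0.0
```

>>> send_rows --targets '[{"translation":[0,0,-1.5],"spin":0,"jaw":0.9},{"translation":[0,0,-4],"spin":0,"jaw":0.9},{"translation":[0,0,-7],"spin":0,"jaw":0.9},{"translation":[0,0,-10],"spin":0,"jaw":0.9},{"translation":[0,0,-11],"spin":0,"jaw":0.9}]'

```text
time: 35.2
tool_pos: [0.4638, -0.2929, 0.2081]
tool_rot: [3.137, 0.002, 1.256]
contact_force: [0.2, -0.2, -0.5]
opening: 0.0826
grip_force: 0.0
```

>>> send_rows --targets '[{"translation":[0,0,0],"spin":0,"jaw":0.9},{"translation":[0,0,0],"spin":0,"jaw":0.9},{"translation":[0,0,0],"spin":0,"jaw":0.9},{"translation":[0,0,0],"spin":0,"jaw":0.9},{"translation":[0,0,0],"spin":0,"jaw":0.9}]'

```text
time: 35.7
tool_pos: [0.4625, -0.2918, 0.2041]
tool_rot: [-3.14, -0.001, 1.255]
contact_force: [-0.2, 0.2, 1.0]
opening: 0.0825
grip_force: 0.0
```

```bash
sed -i "s/z>zt+.02)/z>.115)\&(z<.13)/" r.py; python3 r.py w14; python3 - <<'E'
from h import *
for n in('top',):
    im,d=read_camera(n);P=cloud(n,d,get_calibration(n))
    h,s,v=np.moveaxis(cv2.cvtColor(im,cv2.COLOR_RGB2HSV),2,0)
    m=(d>0)&(h>100)&(h<125)&(s>120)&(P[...,2]>.09)&(P[...,2]<.106)&(P[...,0]>.5)
    ex=np.array([np.cos(.1621),-np.sin(.1621)]);print('tray X',np.percentile(P[m][:,:2]@ex,[5,50,95]),m.sum())
E
```

```text
35.7 [ 0.46249149 -0.29179492  0.20414453] [-3.14014450e+00 -5.34232971e-04  1.25547071e+00] [-0.24437668  0.18449117  0.97310906]
slab 1651 0.07476391793142736 ((462.9941711425781, -292.1971740722656), (50.56598663330078, 89.46593475341797), 72.16453552246094)
griptop 1001 0.12275217452110383 ((462.9305114746094, -292.8523864746094), (24.068159103393555, 35.517818450927734), 72.1582260131836)
tray X [0.56215022 0.88474866 0.92549407] 297
```

View pics/w14c.png

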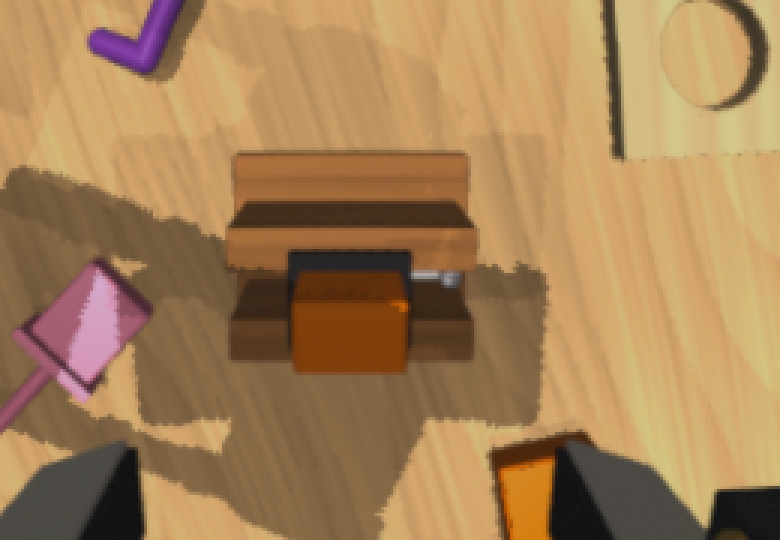

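The hook hangs upright in the slot (block at (350,320)), within 1 mm of the rest's middle, and its grip top is at 0.1228 as before. The tray's panel front is still at X 0.562, about 90 mm out. Handing in.

```bash
python3 -c "
from cell import job
print(job.hand_in())"
```

```text
the job is handed in; nothing more can be done
None
```

I handed the job in: the tray went to its stop about 90 mm out and was held for over half a second at about 14 N horizontal (17 N total) and left out, and the hook is back upright in its rest, released; the hand-in returned no verdict.

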